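# Snap the transfer coupler onto the tilted vial and hold it down

### The job

Take the blue transfer coupler off its parking peg by pulling it straight up out of its sprung catch, and press it squarely onto the cap of the tilted vial in the white docking stand until its jaws snap over the cap. Keep pushing along the vial's axis until the red band on the vial has sunk right into the stand, and finish like that: still gripping the coupler and holding the vial down against its spring. Leave the orange coupler, the rubber stamp and the ink pad alone.

Things in the scene. Friction and masses are not known exactly. Their poses are not given: they have to be found in the camera images.
- coupler_blue: transfer coupler, about 0.3 kg, parked upright on a peg. Origin: centre of its open lower mouth; z up its axis. White skirt 34 mm wide, z 0-24 mm, 24 mm bore; blue flange 42 mm wide, z 24-31; blue handle 24 mm across x, 32 along y, z 31-89. Grip the handle across x from above; fingertips may stand on the flange to push
- coupler_blue_seat (a point): closed end of the blue coupler's bore, on its axis, 24 mm above the mouth; lies on the head of the peg or vial when snapped on. Three sprung steel jaws in the bore, 12 mm above the mouth, snap behind a 20 mm head: pushing on takes about 10 N, pulling off about 5 N
- coupler_orange: an identical coupler but orange, on the other peg; leave it there. Axes and origin as the blue one
- rail: fixed aluminium parking rail, 50 x 240 x 18 mm, origin at the centre of its underside, long axis y. Two steel pegs stand at y = +60 and -60 mm, 20 mm head, top 58 mm above the desk; a coupler's mouth hangs 34 mm above the desk when parked
- dock: fixed white docking stand with a 100 x 100 x 12 mm foot, origin at the centre of its underside. A sleeve of 48 mm diameter leans 25 degrees from vertical towards the stand's own -x (about towards the robot); face centre 85 mm above the desk. It carries the vial
- vial_top (a point): centre of the top of the vial's silver cap, 123 mm above the desk; its z axis is the vial's axis pointing out of the stand, 25 degrees off vertical. Cap 20 mm in diameter with bevelled rims, on a 13 mm neck; shoulder 26 mm, sleeve face 42 mm below the top. It sinks with the vial
- vial (a joint): how far the vial is pushed into the stand along its axis, m: 0 = out, 0.008 = stop, red band gone. Its spring pushes back with 10 N at 0 and 15 N at the stop
- rubber_stamp: brown rubber stamp, 27x55x76 mm, standing on the desk; origin at the centre of its underside
- ink_pad: red ink pad, 75x113x17 mm, on the desk; origin at the centre of its underside
Things that resemble listed ones, but are neither listed nor needed, are in the scene too. What is shaped like the coupler_blue but pink is not meant.

How it is judged (in metres and radians):
On the way, in this order (a step that is already met when the one before it is completed fails the run):
1. the blue coupler is pulled off its peg and lifted clear (z of coupler_blue in the frame of rail above 0.065 m and contact force between the fingers and coupler_blue above 2 N), for 0.1 s.
2. the blue coupler is snapped onto the vial's cap (distance between coupler_blue_seat and vial_top below 0.0035 m and angle between the z axis of coupler_blue and the z axis of vial_top, either way round below 0.12 rad), for 0.2 s.
At the end, for the whole second after the job is handed in: blue coupler seated on the vial (bore end within 3.5 mm of the cap top, axes within 0.12 rad), vial held 6 mm or more into the stand by over 6 N, fingers on the coupler with over 4 N; orange coupler on its peg within 15 mm, stamp and ink pad within 30 mm of their starts (all of step 2 and value of joint vial above 0.006 m and contact force between coupler_blue and dock above 6 N and contact force between the fingers and coupler_blue above 4 N and z of coupler_orange in the frame of rail below 0.038 m and distance of coupler_orange from where it was at the start of the episode below 0.015 m and distance of each of rubber_stamp, ink_pad from where it was at the start of the episode below 0.03 m); the arm keeps its last pose, push and grip.
It fails at once if the orange coupler is pulled off its peg or displaced (distance of coupler_orange from where it was at the start of the episode above 0.015 m).
It fails at once if the rubber stamp is displaced (distance of rubber_stamp from where it was at the start of the episode above 0.03 m).
It fails at once if the ink pad is displaced (distance of ink_pad from where it was at the start of the episode above 0.03 m).
It also fails if it takes over 42 s, if anything falls off the work surface, if the arm or the gripper's body presses on something with over 40 N, if the wrist force passes 120 N, or if a joint passes its speed limit or range.

### The arm

A 6-joint arm with a two-finger parallel gripper is mounted at the origin on a cart in front of the work surface, level with it; the furniture and walls round the work are solid. World frame = base frame: x ahead of the robot, y to its left, z up, the work surface at z = 0. Lengths are in mm, angles in rad, forces in N, time in s.
With the tool pointing down it reaches from about 325 to 1000 mm from the base axis. Payload 5.1 kg.
Tool frame: the origin (TCP) lies at the very end of the fingers, on their centre line; the grasp point (between the pads) lies 19 mm behind it; z points along the fingers, y is the line along which they close (so a half turn about z gives the same grasp; the last joint's range is limited). The gripper opens to 85 mm and grips with 20 to 120 N. Pads are 22 mm wide; open, the fingers measure 114 mm over their backs; the gripper's body (76 mm by 85 mm) begins 54 mm behind the grasp point. The pads swing forward as they close: fully open they stand 13 mm farther back than shut.
Start: joints at [-1.218, 0.124, 1.65, -0, 1.367, -0.083], TCP at [274.356, -589.248, 231.322] pointing down, gripper open.
Joint ranges: [-2.61, 2.61], [-1.02, 2.33], [0.03, 2.71], [-1.35, 4.49], [0.32, 2.68], [-2.91, 2.91]. Speed limits (rad/s): [2.57, 2.57, 3.14, 3.14, 3.14, 3.14].

### API

Orientations are given as a 3x3 rotation matrix whose columns are the frame's x, y, z axes.
In Python, from workcell import arm gives the robot as it stands.
- The arm moves only by the tool jog_arm, never from a script. Its argument "deltas" is one flat list of numbers, 4 for each row, row after row: the shift along the tool's x, y, z as a fraction of full scale, then the turn about the tool's z as a fraction of full scale. A call has 1 to 20 rows; each row is the pose to reach, as a shift and turn from the pose commanded when the call began, along the tool's axes at that moment; what a row does not reach only later rows make up. Full scale, the value 1, is 800 mm for a shift and pi/2 rad for a turn. A row lasts 1/8 s, in which the tool goes at most 62.5 mm and 10.7 degrees, less where a joint would pass 70% of its speed; a pose out of reach is approached as far as the arm can. A call with a number of a shift or a turn outside -1 to 1 is refused whole. A call with a gripper value outside its range is refused whole. "claw" is the closure, from -1 (fully open) to 1 (shut), set as the call begins (left out, the last holds). The fingers move at their own pace and stop on an object; "squeeze" is the grip in N (left out, the last holds). Time passes only in rows, so rows that repeat a pose let the fingers close. It gives the time, the measured TCP pose, the force, the opening and the grip force at its end, in the units of the state.
- arm.observe(): the state, without advancing time (a new reading comes with each control period).
- arm.capture(name): name is "scene" or "top" or "wrist"; returns a dict with "img" (400x640x3 uint8, red, green, blue), "fx", "fy", "cx", "cy" (pixels), "extrinsics" (4x4, takes a point from world to camera coordinates). Camera axes: x right, y up, looking along -z (the intrinsics and any distortion apply to the point x, -y, -z); pixel columns grow to the right and rows downward; lengths in mm; the calibration is good to about 2 mm. A picture is of the moment at which its call begins. There is no depth.
- arm.finish_job(): hands the job in; it is judged then, once.
Trained networks look in a picture, given as the dict that the camera call returned (one of the last four; its "shot" number tells which), for a name from the list of things; names that differ only in an ending like _2 or _b are one class to them, and where a whole thing is asked for, a point or a joint stands for the part that bears it (a point fixed in the world has none). Each returns a list of dicts, best first, with "p" (0 to 1); they miss things now and then, are a little off and sometimes report something else, mostly with a low value. They report only what shows in the picture. A call takes as long as a camera call. They do not tell look-alikes from the thing itself.
- arm.search_frame(picture, label): "position" ([x, y, z] in mm, in the coordinates of the camera as it stood for that picture, good to about 4 mm: the middle of the surface that is visible of it).
- arm.cut_out(picture, label): "pixels" (400x640 bool, what is visible of it).
- arm.landmark_of(picture, label): "position" ([x, y, z] in mm, in the coordinates of the camera as it stood for that picture, good to about 4 mm: a listed point, or the origin of a listed thing).
The state is a dict: "time": time; "q": joint angles; "joint_vel": joint speeds; "joint_efforts": joint torques, N m; "ee_pos": TCP position; "tcp_rot": TCP orientation; "force": force on the tool from outside, world axes, zero at the start; "torque": the same for the moment, N m; "grip_width": opening from 0.0 (shut) to 1.0 (fully open); "grasp_force": force on a finger pad.
Only numpy, scipy, OpenCV 4.12 (cv2) and the standard library are available. Lean on these libraries where they do the work, as an engineer would, in place of code of your own. Each camera call takes 0.05 s, during which the arm holds its last target. There are 200 camera calls.

## Working session

There is one attempt and no reset: what is moved stays moved. The work goes in short steps, Python scripts to look and compute and a tool call to move; the robot and the scene stay as the last step left them, time stands still between calls to the robot, and variables do not carry over. Pictures are saved under pics/ and viewed, at most 10 in all, crops included, and the job is handed in when it is done.

Besides the shell and the picture viewer there is one more tool, called after "Call:" in YAML: its name, and indented under it one key for each argument. jog_arm: Moves the arm, as the interface text tells. Shift numbers are shares of 800 mm and turn numbers shares of pi/2 rad, none past 1 either way. Its arguments: {"type":"object","properties":{"deltas":{"type":"array","items":{"type":"number"}},"claw":{"type":"number"},"squeeze":{"type":"number"}},"required":["deltas"]}

```bash
mkdir -p pics; ls
cat > h.py <<'E'
import numpy as np, cv2
from workcell import arm
def w(c,p):
    return (np.linalg.inv(c["extrinsics"])@np.r_[p,1])[:3]
def px(c,P):
    p=c["extrinsics"]@np.r_[P,1]; return np.array([c["cx"]+c["fx"]*p[0]/-p[2], c["cy"]+c["fy"]*-p[1]/-p[2]])
def save(c,n): cv2.imwrite(f"pics/{n}.png",c["img"][:,:,::-1])
E
python3 - <<'E'
from h import *
np.set_printoptions(precision=2,suppress=True)
o=arm.observe(); print(o)
print([a for a in dir(arm) if a[0]!='_'])
ims=[]
for n in ("scene","top"):
    c=arm.capture(n); ims.append(c["img"]); print(n,c["fx"],c["cx"],c["cy"],[k for k in c], c["extrinsics"])
    for l in ["coupler_blue","coupler_orange","rail","dock","vial_top","coupler_blue_seat","rubber_stamp","ink_pad"]:
        for r in arm.landmark_of(c,l)[:3]:
            P=w(c,r["position"]); print(l,P,px(c,P),round(r["p"],2))
    save(c,n+"0")
E
```

```text
pics
{'time': 0.0, 'q': array([-1.22,  0.12,  1.65, -0.  ,  1.37, -0.08]), 'joint_vel': array([-0.,  0., -0.,  0.,  0., -0.]), 'joint_efforts': array([  0.  , -42.36, -36.55,   0.  ,   0.01,  -0.  ]), 'ee_pos': array([ 274.13, -588.67,  230.02]), 'tcp_rot': array([[ 0.91,  0.42, -0.  ],
       [ 0.42, -0.91,  0.  ],
       [ 0.  , -0.  , -1.  ]]), 'force': array([-0.41,  1.09, -0.17]), 'torque': array([ 0.03,  0.04, -0.02]), 'grasp_force': 0.0, 'grip_width': 0.9944862795446542}
['IKError', 'capture', 'cut_out', 'finish_job', 'landmark_of', 'observe', 'search_frame']
scene 362.1492472897175 318.30854707300364 203.40598213730013 ['img', 'fx', 'fy', 'cx', 'cy', 'extrinsics', 'shot'] [[  -0.86   -0.52   -0.02  461.  ]
 [   0.38   -0.65    0.66 -246.38]
 [  -0.35    0.56    0.75 -883.94]
 [   0.      0.      0.      1.  ]]
coupler_blue [503.66 157.49  34.6 ] [298.33 255.49] 0.7
coupler_blue [402.43 140.83  -3.2 ] [334.97 275.33] 0.68
coupler_orange [505.68 274.55  30.49] [271.58 290.9 ] 0.71
rail [501.26 217.16   1.31] [287.28 279.79] 0.77
dock [ 555.68 -103.46    3.38] [330.48 193.43] 0.
[... 476 characters left out ...]
91]
 [   -0.03    -0.       1.   -1242.61]
 [    0.       0.       0.       1.  ]]
coupler_blue [404.71 143.92  -0.63] [271.29 249.03] 0.71
coupler_blue [510.24 163.39  35.37] [262.68 210.67] 0.46
coupler_orange [499.52 285.73  36.85] [217.17 214.8 ] 0.82
coupler_orange [509.4  224.05   3.63] [242.14 211.28] 0.34
rail [506.31 225.07   0.24] [241.98 212.42] 0.57
dock [554.38 -93.7    1.87] [356.9  194.67] 0.67
vial_top [525.51 -88.81 124.47] [359.23 203.51] 0.5
coupler_blue_seat [407.05 145.76  24.85] [269.64 248.77] 0.78
coupler_blue_seat [507.38 162.27  57.4 ] [262.09 211.59] 0.67
rubber_stamp [653.89 105.46   2.57] [284.98 159.12] 0.74
ink_pad [ 479.69 -290.94   -2.28] [428.03 221.39] 0.67
```

View pics/scene0.png

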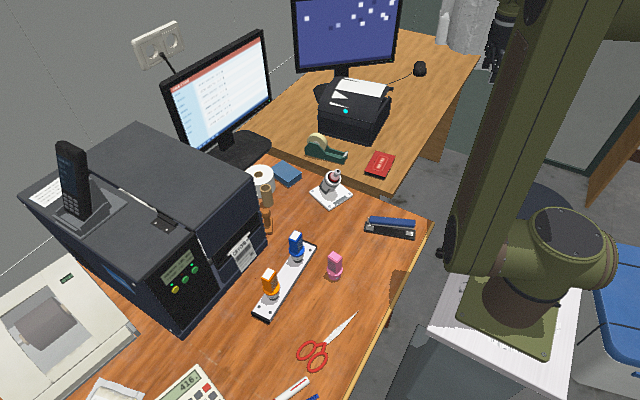

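View pics/top0.png

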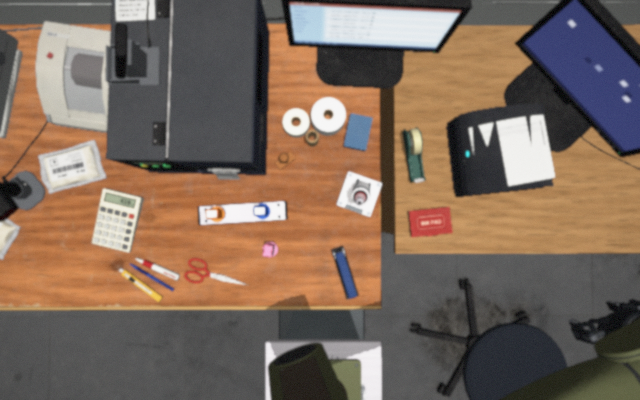

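Call:
jog_arm:
  deltas: [0.626, -0.744, -0.0375, -0.725, 0.626, -0.744, -0.0375, -0.725, 0.626, -0.744, -0.0375, -0.725, 0.626, -0.744, -0.0375, -0.725, 0.626, -0.744, -0.0375, -0.725, 0.626, -0.744, -0.0375, -0.725, 0.626, -0.744, -0.0375, -0.725, 0.626, -0.744, -0.0375, -0.725, 0.626, -0.744, -0.0375, -0.725, 0.626, -0.744, -0.0375, -0.725, 0.626, -0.744, -0.0375, -0.725, 0.626, -0.744, -0.0375, -0.725, 0.626, -0.744, -0.0375, -0.725, 0.626, -0.744, -0.0375, -0.725, 0.626, -0.744, -0.0375, -0.725, 0.626, -0.744, -0.0375, -0.725, 0.626, -0.744, -0.0375, -0.725, 0.626, -0.744, -0.0375, -0.725]
  claw: -1

```text
time: 3.15
ee_pos: [477.1, 161.2, 261.4]
tcp_rot: [[-0.003, 1.0, 0.0], [1.0, 0.003, 0.0], [0.0, 0.0, -1.0]]
force: [0.3, 0.6, 0.2]
grip_width: 1.0
grasp_force: 0.0
```

Run:
```python
from h import *
np.set_printoptions(precision=3,suppress=True)
o=arm.observe(); print(o["time"],o["q"],o["ee_pos"],o["tcp_rot"])
c=arm.capture("wrist"); save(c,"wrist1"); print(c["extrinsics"],np.linalg.inv(c["extrinsics"])[:3,3])
for l in ["coupler_blue","coupler_blue_seat","coupler_orange","rail"]:
    for r in arm.landmark_of(c,l)[:3]:
        P=w(c,r["position"]); print(l,P,px(c,P),round(r["p"],2))
```

```text
3.15 [ 0.219 -0.224  1.935 -0.     1.431  0.216] [477.092 161.158 261.415] [[-0.003  1.     0.   ]
 [ 1.     0.003  0.   ]
 [ 0.     0.    -1.   ]]
[[   1.       0.002   -0.    -475.814]
 [  -0.002    0.962   -0.274 -110.548]
 [  -0.       0.274    0.962 -451.97 ]
 [   0.       0.       0.       1.   ]] [475.391 231.001 404.399]
coupler_blue [406.232 141.045  -2.136] [276.237 178.366] 0.86
coupler_blue [507.297 160.371  36.184] [350.078 170.186] 0.73
coupler_blue_seat [507.4   159.567  57.103] [351.566 174.126] 0.86
coupler_blue_seat [406.126 145.127  22.071] [273.113 179.294] 0.59
coupler_orange [499.656 280.124  32.873] [345.919  69.002] 0.8
rail [505.367 223.234  -1.567] [347.52  118.572] 0.76
```

View pics/wrist1.png

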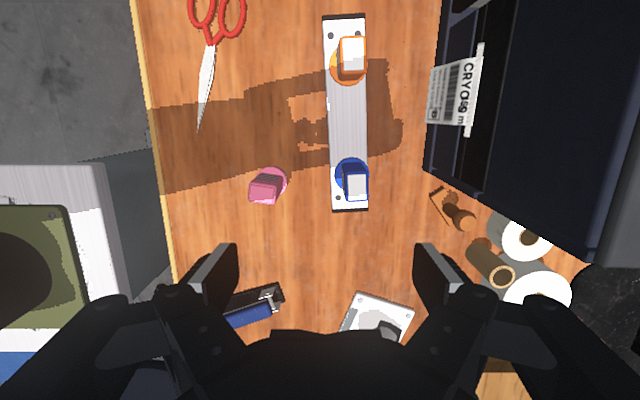

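Run:
```python
from h import *
np.set_printoptions(precision=2,suppress=True)
c=arm.capture("wrist"); Minv=np.linalg.inv(c["extrinsics"])
def ray(u,v,z):
    d=Minv[:3,:3]@np.array([(u-c["cx"])/c["fx"],-(v-c["cy"])/c["fy"],-1]); o=Minv[:3,3]; return o+d*(z-o[2])/d[2]
img=c["img"]
for nm,(x0,x1,y0,y1) in {"blue":(338,380,160,205),"orange":(332,375,35,78)}.items():
    m=(img[y0:y1,x0:x1].min(2)>170).astype(np.uint8)
    n,lab,st,cen=cv2.connectedComponentsWithStats(m)
    k=1+np.argmax(st[1:,4]); ys,xs=np.nonzero(lab==k)
    r=cv2.minAreaRect(np.c_[xs+x0,ys+y0].astype(np.float32)); b=cv2.boxPoints(r)
    P=np.array([ray(u,v,123) for u,v in b])
    print(nm,st[k],r,"\n",P,P.mean(0),[ (np.linalg.norm(P[i]-P[i-1]),np.degrees(np.arctan2(*(P[i]-P[i-1])[1::-1]))) for i in range(2)])
t=arm.capture("top"); save(t,"top1")
im=cv2.resize(t["img"][165:225,200:400],None,fx=4,fy=4,interpolation=cv2.INTER_CUBIC)
im2=cv2.resize(img[130:220,300:400],None,fx=5,fy=5,interpolation=cv2.INTER_CUBIC)
W=np.zeros((240+360,800,3),np.uint8); W[:240]=im; W[240:,:400]=im2[:360,:400]; cv2.imwrite("pics/z.png",W[:,:,::-1])
```

```text
blue [  0  15  30  30 639] ((352.5, 189.5), (29.0, 29.0), 90.0) 
 [[488.03 172.75 123.  ]
 [516.38 172.84 123.  ]
 [517.63 143.13 123.  ]
 [488.47 143.04 123.  ]] [502.63 157.94 123.  ] [(np.float64(29.71870764196188), np.float64(90.85666742248786)), (np.float64(28.35607185926013), np.float64(0.17128362338044986))]
orange [ 10   3  22  33 669] ((352.5, 54.0), (32.0, 21.0), 90.0) 
 [[489.68 293.53 123.  ]
 [507.85 293.58 123.  ]
 [508.83 267.94 123.  ]
 [490.16 267.88 123.  ]] [499.13 280.73 123.  ] [(np.float64(25.648872980828312), np.float64(91.070644836733)), (np.float64(18.16557350664061), np.float64(0.1635144678045409))]
```

View pics/z.png

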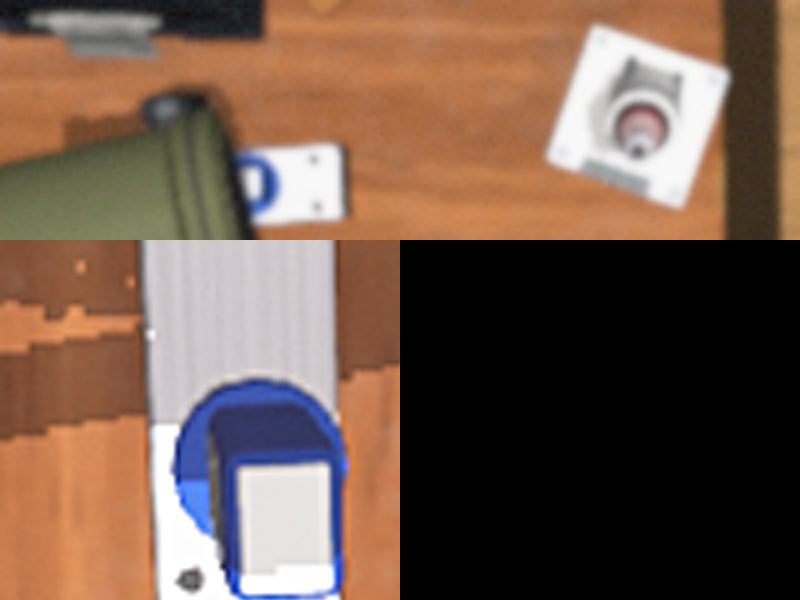

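Call:
jog_arm:
  deltas: [-0.001, 0.038, 0.08, -0.028, -0.001, 0.038, 0.15, -0.028, -0.001, 0.038, 0.2, -0.028, -0.001, 0.038, 0.236, -0.028, -0.001, 0.038, 0.236, -0.028, -0.001, 0.038, 0.236, -0.028]

```text
time: 4.25
ee_pos: [508.5, 161.3, 74.0]
tcp_rot: [[-0.048, 0.999, 0.002], [0.999, 0.048, 0.0], [0.0, 0.002, -1.0]]
force: [-0.3, -0.4, 0.1]
grip_width: 0.998
grasp_force: 0.0
```

Call:
jog_arm:
  deltas: [0, 0, 0, 0, 0, 0, 0, 0, 0, 0, 0, 0, 0, 0, 0, 0, 0, 0, 0, 0]
  claw: 1
  squeeze: 60

```text
time: 4.88
ee_pos: [508.0, 161.1, 73.2]
tcp_rot: [[-0.048, 0.999, 0.001], [0.999, 0.048, 0.0], [0.0, 0.001, -1.0]]
force: [-1.1, -0.3, 3.7]
grip_width: 0.276
grasp_force: 59.0
```

Call:
jog_arm:
  deltas: [0, 0, -0.01, 0, 0, 0, -0.02, 0, 0, 0, -0.04, 0, 0, 0, -0.08, 0, 0, 0, -0.12, 0, 0, 0, -0.16, 0, 0, 0, -0.16, 0]

```text
time: 5.75
ee_pos: [509.6, 161.5, 205.0]
tcp_rot: [[-0.048, 0.999, 0.008], [0.999, 0.048, 0.002], [0.001, 0.008, -1.0]]
force: [0.6, 0.5, -4.7]
grip_width: 0.278
grasp_force: 60.9
```

Run:
```python
from h import *
np.set_printoptions(precision=3,suppress=True)
o=arm.observe(); print(o["time"],o["q"],o["ee_pos"],o["force"],o["grip_width"])
c=arm.capture("scene"); cv2.imwrite("pics/s2.png",cv2.resize(c["img"][140:320,200:400],None,fx=3,fy=3)[:,:,::-1])
for l in ["coupler_blue","coupler_blue_seat","vial_top"]:
    for r in arm.landmark_of(c,l)[:3]:
        P=w(c,r["position"]); print(l,P,px(c,P),round(r["p"],2))
```

```text
5.75 [ 0.206 -0.12   1.939  0.     1.314  0.159] [509.645 161.518 205.038] [ 0.648  0.534 -4.703] 0.2775822078180961
coupler_blue [403.729 139.498  -4.929] [334.779 275.067] 0.95
coupler_blue [505.923 157.492 165.277] [294.219 224.133] 0.59
coupler_blue_seat [503.128 159.776 193.938] [293.835 217.503] 0.86
coupler_blue_seat [402.71  142.511  23.89 ] [334.729 270.336] 0.82
vial_top [527.544 -91.068 126.404] [337.239 170.128] 0.39
```

View pics/s2.png

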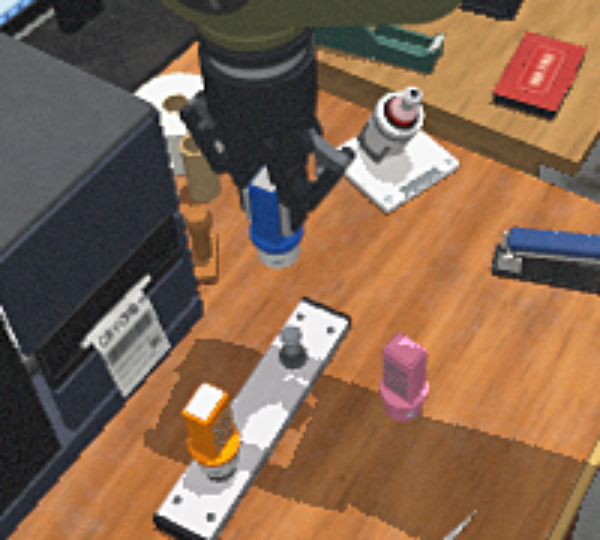

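Call:
jog_arm:
  deltas: [-0.315, 0.007, 0.01, -0.758, -0.315, 0.007, 0.01, -0.758, -0.315, 0.007, 0.01, -0.758, -0.315, 0.007, 0.01, -0.758, -0.315, 0.007, 0.01, -0.758, -0.315, 0.007, 0.01, -0.758, -0.315, 0.007, 0.01, -0.758, -0.315, 0.007, 0.01, -0.758, -0.315, 0.007, 0.01, -0.758, -0.315, 0.007, 0.01, -0.758]

```text
time: 7.2
ee_pos: [525.0, -90.2, 192.1]
tcp_rot: [[-0.945, 0.327, -0.001], [0.327, 0.945, 0.0], [0.001, -0.0, -1.0]]
force: [0.6, 0.4, -2.8]
grip_width: 0.272
grasp_force: 60.6
```

Run:
```python
from h import *
np.set_printoptions(precision=3,suppress=True)
o=arm.observe(); print(o["time"],o["q"],o["ee_pos"],o["force"],o["grip_width"],o["tcp_rot"])
ims=[]
for n in ("scene","wrist","top"):
  c=arm.capture(n); ims.append(c["img"])
  for l in ["coupler_blue","coupler_blue_seat","vial_top","dock"]:
    for r in arm.landmark_of(c,l)[:3]:
        P=w(c,r["position"]); print(n,l,P,px(c,P),round(r["p"],2))
a=cv2.resize(ims[0][110:220,270:390],None,fx=3.3,fy=3.3)
b=cv2.resize(ims[1],(400,250))
W=np.zeros((max(a.shape[0],250),800,3),np.uint8); W[:a.shape[0],:a.shape[1]]=a; W[:250,400:]=b
cv2.imwrite("pics/s3.png",W[:,:,::-1])
```

```text
7.2 [-0.271 -0.109  1.951 -0.     1.3   -1.509] [524.964 -90.21  192.131] [ 0.581  0.425 -2.841] 0.2717610423144584 [[-0.945  0.327 -0.001]
 [ 0.327  0.945  0.   ]
 [ 0.001 -0.    -1.   ]]
scene coupler_blue [407.066 138.654  -0.708] [333.852 273.428] 0.81
scene coupler_blue [520.109 -94.355 152.107] [340.347 163.571] 0.73
scene coupler_blue_seat [399.228 143.285  22.997] [335.762 271.346] 0.67
scene coupler_blue_seat [522.933 -87.943 178.45 ] [338.567 157.374] 0.63
scene vial_top [525.136 -90.356 126.2  ] [337.859 170.621] 0.41
scene dock [ 556.317 -102.787    3.974] [330.204 193.36 ] 0.56
wrist coupler_blue [524.962 -89.985 153.77 ] [325.572 223.417] 0.56
wrist dock [557.567 -94.946   1.537] [330.573 202.558] 0.58
wrist dock [647.788 105.045   2.37 ] [511.602 218.556] 0.38
top coupler_blue [406.913 145.708  -0.565] [270.638 248.236] 0.54
top coupler_blue [ 476.941 -292.833   -0.968] [428.834 222.38 ] 0.54
top coupler_blue_seat [409.05  148.057  25.214] [268.781 248.047] 0.69
top vial_top [ 475.735 -290.724   -3.902] [427.821 222.81 ] 0.44
```

View pics/s3.png

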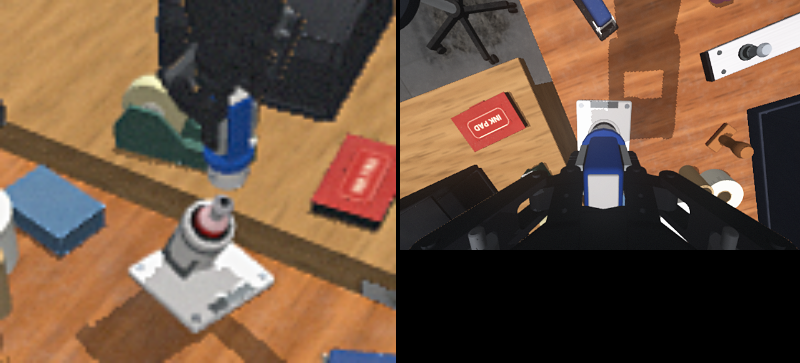

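Call:
jog_arm:
  deltas: [-0.003, 0.001, 0.015, 0, -0.003, 0.001, 0.03, 0, -0.003, 0.001, 0.035, 0, -0.003, 0.001, 0.04, 0, -0.003, 0.001, 0.04, 0, -0.003, 0.001, 0.04, 0]

```text
time: 8.7
ee_pos: [527.9, -90.5, 161.0]
tcp_rot: [[-0.945, 0.326, 0.001], [0.326, 0.945, -0.0], [-0.001, 0.0, -1.0]]
force: [0.2, -1.2, -3.3]
grip_width: 0.276
grasp_force: 60.6
```

Run:
```python
from h import *
np.set_printoptions(precision=3,suppress=True)
o=arm.observe(); print(o["time"],o["ee_pos"],o["force"],o["torque"])
c=arm.capture("scene")
cv2.imwrite("pics/s4.png",cv2.resize(c["img"][120:210,290:390],None,fx=6,fy=6,interpolation=cv2.INTER_CUBIC)[:,:,::-1])
```

```text
8.7 [527.927 -90.516 160.96 ] [ 0.184 -1.25  -3.335] [-0.042  0.031  0.015]
```

View pics/s4.png

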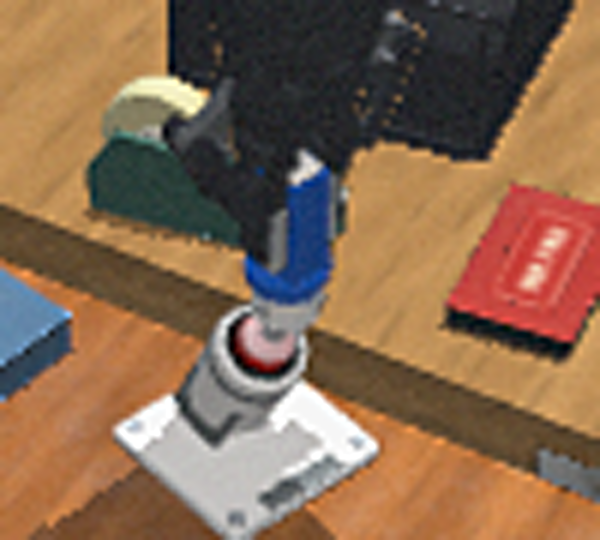

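Call:
jog_arm:
  deltas: [0, 0.001, 0.002, 0, 0, 0.001, 0.004, 0, 0, 0.001, 0.006, 0, 0, 0.001, 0.006, 0]

```text
time: 9.25
ee_pos: [527.8, -89.6, 155.4]
tcp_rot: [[-0.945, 0.326, -0.0], [0.326, 0.945, 0.0], [0.0, -0.0, -1.0]]
force: [-0.4, -0.1, -3.0]
grip_width: 0.273
grasp_force: 60.6
```

Call:
jog_arm:
  deltas: [0.0, 0, 0, 0, 0.004, 0, 0, 0, 0.008, 0, 0.001, 0, 0.012, 0, 0.0015, 0, 0.016, 0, 0.002, 0, 0.016, 0, 0.002, 0]
  squeeze: 20

```text
time: 10.0
ee_pos: [519.0, -86.9, 156.1]
tcp_rot: [[-0.945, 0.326, 0.01], [0.326, 0.945, -0.004], [-0.01, -0.0, -1.0]]
force: [8.9, -3.7, -4.9]
grip_width: 0.276
grasp_force: 60.4
```

Run:
```python
from h import *
np.set_printoptions(precision=3,suppress=True)
o=arm.observe(); print(o["time"],o["ee_pos"],o["force"],o["torque"],o["grip_width"])
c=arm.capture("scene")
cv2.imwrite("pics/s5.png",cv2.resize(c["img"][130:205,300:380],None,fx=7,fy=7,interpolation=cv2.INTER_CUBIC)[:,:,::-1])
for l in ["coupler_blue","coupler_blue_seat"]:
    for r in arm.landmark_of(c,l)[:3]:
        P=w(c,r["position"]); print(l,P,px(c,P),round(r["p"],2))
```

```text
10.0 [518.974 -86.861 156.147] [ 8.884 -3.674 -4.915] [-0.781 -1.733  0.012] 0.2757971548129016
coupler_blue [404.371 139.777  -4.567] [334.516 274.968] 0.93
coupler_blue [525.273 -93.737 116.501] [338.315 172.382] 0.74
coupler_blue_seat [405.272 139.992  24.054] [334.34  269.127] 0.76
coupler_blue_seat [524.331 -87.408 141.125] [337.719 167.445] 0.48
```

View pics/s5.png

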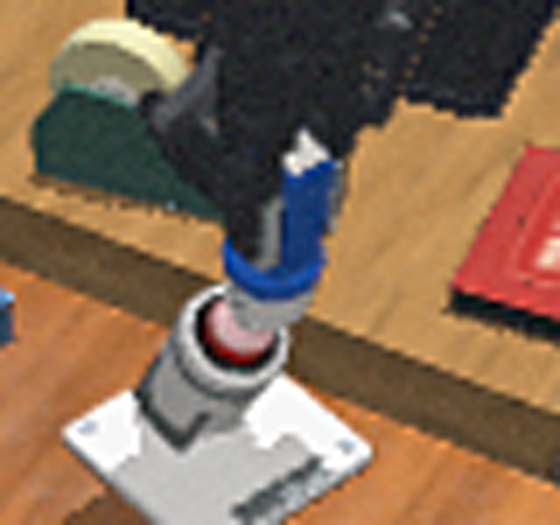

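Call:
jog_arm:
  deltas: [0, 0, 0, 0, 0, 0, 0, 0]
  claw: 0.99
  squeeze: 20

```text
time: 10.4
ee_pos: [519.0, -86.9, 156.1]
tcp_rot: [[-0.945, 0.326, 0.009], [0.326, 0.945, -0.004], [-0.01, -0.0, -1.0]]
force: [8.7, -3.8, -5.0]
grip_width: 0.274
grasp_force: 60.4
```

Call:
jog_arm:
  deltas: [0.004, 0, 0.001, 0, 0.008, 0, 0.002, 0, 0.008, 0, 0.002, 0]

```text
time: 10.78
ee_pos: [513.5, -85.0, 155.0]
tcp_rot: [[-0.945, 0.326, 0.011], [0.326, 0.945, -0.004], [-0.012, -0.0, -1.0]]
force: [8.9, -4.4, -4.0]
grip_width: 0.277
grasp_force: 60.6
```

Call:
jog_arm:
  deltas: [0.004, 0, 0.002, 0, 0.008, 0, 0.005, 0, 0.012, 0, 0.008, 0, 0.013, 0, 0.009, 0, 0.013, 0, 0.009, 0]

```text
time: 11.4
ee_pos: [504.8, -82.0, 149.8]
tcp_rot: [[-0.945, 0.326, 0.014], [0.326, 0.945, -0.005], [-0.015, -0.0, -1.0]]
force: [8.4, -3.6, 1.4]
grip_width: 0.274
grasp_force: 61.3
```

Run:
```python
from h import *
np.set_printoptions(precision=3,suppress=True)
o=arm.observe(); print(o["time"],o["ee_pos"],o["force"],o["torque"],o["grip_width"])
c=arm.capture("scene")
a=cv2.resize(c["img"][130:205,300:380],None,fx=5,fy=5,interpolation=cv2.INTER_CUBIC)
c=arm.capture("wrist"); b=cv2.resize(c["img"][150:350,220:420],(375,375))
cv2.imwrite("pics/s6.png",np.hstack([a,b])[:,:,::-1])
```

```text
11.4 [504.832 -81.974 149.841] [ 8.38  -3.62   1.445] [-0.877 -1.696 -0.088] 0.27378039040715746
```

View pics/s6.png

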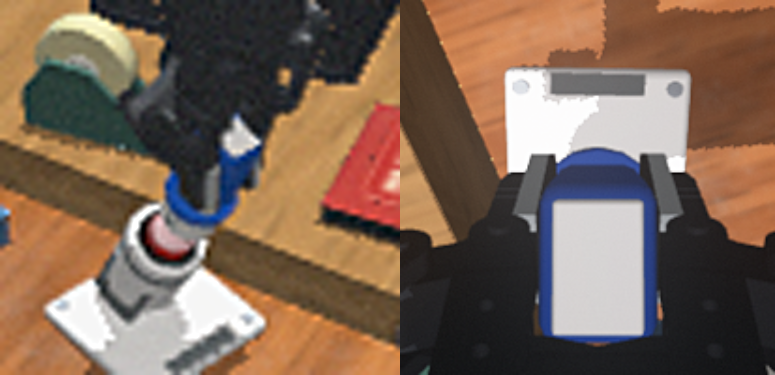

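Call:
jog_arm:
  deltas: [-0.002, 0, 0.003, 0, -0.004, 0, 0.006, 0, -0.005, 0, 0.009, 0, -0.005, 0, 0.009, 0]

```text
time: 12.0
ee_pos: [508.1, -82.9, 141.9]
tcp_rot: [[-0.945, 0.326, 0.012], [0.326, 0.945, -0.004], [-0.013, 0.0, -1.0]]
force: [7.7, -2.7, 0.3]
grip_width: 0.276
grasp_force: 61.2
```

Call:
jog_arm:
  deltas: [-0.001, 0, 0.003, 0, -0.003, 0, 0.006, 0, -0.004, 0, 0.009, 0, -0.004, 0, 0.009, 0]

```text
time: 12.5
ee_pos: [510.5, -84.0, 135.0]
tcp_rot: [[-0.945, 0.326, 0.01], [0.326, 0.945, -0.004], [-0.011, -0.001, -1.0]]
force: [4.8, -3.9, 5.9]
grip_width: 0.273
grasp_force: 61.8
```

Call:
jog_arm:
  deltas: [-0.002, 0, 0.003, 0, -0.004, 0, 0.006, 0, -0.006, 0, 0.01, 0, -0.006, 0, 0.01, 0]

```text
time: 13.0
ee_pos: [513.9, -85.2, 127.7]
tcp_rot: [[-0.945, 0.326, 0.006], [0.326, 0.945, -0.003], [-0.007, -0.001, -1.0]]
force: [-2.7, -1.4, 12.9]
grip_width: 0.276
grasp_force: 62.9
```

Run:
```python
from h import *
np.set_printoptions(precision=3,suppress=True)
o=arm.observe(); print(o["time"],o["ee_pos"],o["force"],o["torque"],o["grip_width"])
c=arm.capture("scene")
a=cv2.resize(c["img"][130:205,300:380],None,fx=5,fy=5,interpolation=cv2.INTER_CUBIC)
for l in ["coupler_blue","coupler_blue_seat","vial_top"]:
    for r in arm.landmark_of(c,l)[:3]:
        P=w(c,r["position"]); print(l,P,px(c,P),round(r["p"],2))
c=arm.capture("wrist"); b=cv2.resize(c["img"][150:350,220:420],(375,375))
cv2.imwrite("pics/s7.png",np.hstack([a,b])[:,:,::-1])
```

```text
13.0 [513.894 -85.209 127.712] [-2.705 -1.367 12.876] [-0.432  0.121 -0.034] 0.2759839710474038
coupler_blue [403.764 141.475  -2.118] [334.414 275.08 ] 0.85
coupler_blue [532.745 -97.086  90.186] [336.423 177.362] 0.54
coupler_blue_seat [527.13  -92.214 117.84 ] [337.498 172.136] 0.7
coupler_blue_seat [403.492 142.877  20.641] [334.374 270.973] 0.61
```

View pics/s7.png

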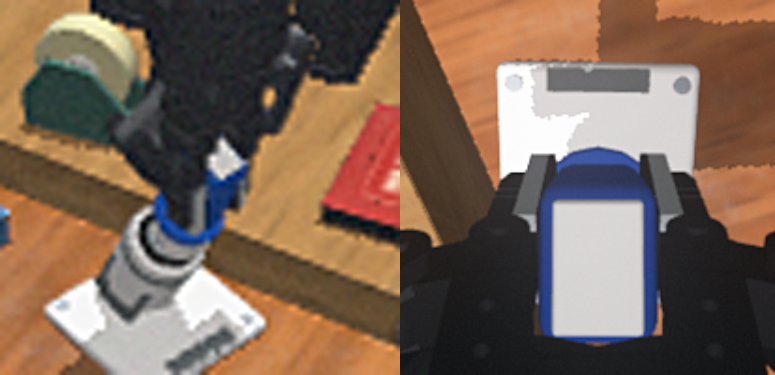

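Call:
jog_arm:
  deltas: [0, 0, 0, 0, -0.001, 0, 0.002, 0, -0.002, 0, 0.004, 0, -0.002, 0, 0.004, 0]
  claw: 1
  squeeze: 110

```text
time: 13.75
ee_pos: [514.2, -85.3, 127.7]
tcp_rot: [[-0.945, 0.326, 0.002], [0.326, 0.945, -0.002], [-0.002, -0.001, -1.0]]
force: [-17.8, 2.3, 34.3]
grip_width: 0.269
grasp_force: 109.5
```

Run:
```python
from h import *
np.set_printoptions(precision=1,suppress=True)
o=arm.observe(); c=arm.capture("wrist"); img=c["img"]
R=o["tcp_rot"]; G=o["ee_pos"]-19*R[:,2]; L=R[:,0]*[1,1,0]; up=np.array([0,0,1.])
col=img[215:350,326].astype(int)
d=np.abs(np.diff(col,axis=0)).sum(1); print("edges",[(215+i,int(v)) for i,v in enumerate(d) if v>60])
for s in (56,59,62):
  for th in (18,22,25,28,32):
    t=np.radians(th); u=np.sin(t)*L+np.cos(t)*up; v=np.cos(t)*L-np.sin(t)*up
    f=lambda y,z: px(c,G+u*(z-s)+v*y)[1]
    print(s,th,"flange",np.array([f(21,31),f(21,24)]),"top",np.array([f(16,89),f(-16,89)]))
for n in ("scene","wrist"):
  c=arm.capture(n)
  for l in ["coupler_blue","coupler_blue_seat","coupler_orange"]:
    for r in arm.landmark_of(c,l)[:3]: print(n,l,w(c,r["position"]),round(r["p"],2))
o=arm.observe(); print(o["time"],o["ee_pos"],o["force"])
```

```text
edges [(227, 229), (228, 200), (229, 81), (237, 65), (255, 107), (256, 118), (257, 98), (258, 81), (327, 117), (328, 223), (329, 76), (331, 97), (332, 113), (333, 89), (334, 112)]
56 18 flange [221.2 220.6] top [243.1 332.9]
56 22 flange [224.3 224.4] top [236.5 327.5]
56 25 flange [226.7 227.3] top [231.8 323.1]
56 28 flange [229.1 230.3] top [227.3 318.4]
56 32 flange [232.5 234.3] top [221.6 311.9]
59 18 flange [220.9 220.4] top [242.1 329.4]
59 22 flange [224.3 224.4] top [236.2 324.7]
59 25 flange [226.9 227.5] top [232.1 320.8]
59 28 flange [229.6 230.7] top [228.1 316.8]
59 32 flange [233.3 235.1] top [223.1 311. ]
62 18 flange [220.7 220.1] top [241.2 326.1]
62 22 flange [224.4 224.5] top [236. 322.]
62 25 flange [227.2 227.8] top [232.3 318.7]
62 28 flange [230.1 231.2] top [228.9 315.2]
62 32 flange [234.1 235.8] top [224.5 310.2]
scene coupler_blue [402.8 140.4  -0.7] 0.71
scene coupler_blue [533.4 -96.5  91.6] 0.47
scene coupler_blue_seat [399.9 140.3  21.4] 0.8
scene coupler_blue_seat [526.4 -91.8 118. ] 0.64
wrist coupler_blue [534.7 -93.   91. ] 0.77
14.2 [514.2 -85.3 127.7] [-17.5   2.2  33.4]
```

```bash
python3 -c "
from workcell import arm
print(arm.finish_job())"
```

```text
the job is handed in; nothing more can be done
None
```

The job is handed in, but no verdict came back. The last readings suggest the blue coupler is snapped squarely on the cap and the vial is at its stop, pushed along its axis with about 40 N and gripped at about 110 N. The orange coupler, stamp and ink pad were never touched.

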